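# Knock the brass insert out of a mould block

## Task

Take the aluminium mould block, feel for the knock-out pin with the hole in its underside, and press the block down over the pin, without forcing it, until the block sits flat on the blue station and the brass insert has been poked up out of its recess. Then draw the insert out and set it down upright in the blue tray without dropping it, leaving the block seated on the station and everything else where it is.

Things in the scene. Friction and masses are not known exactly. Their poses are not given: they have to be found in the camera images.
- block: Aluminium mould block, 72 (x) x 52 (y) x 42 (z) mm, 0.3 to 0.5 kg, loose on the table. Origin: centre of its underside, z up. A round recess 28 mm deep in the middle of the top holds the insert; from its floor, 14 mm above the underside, a 12 mm round access hole (mouth chamfered 1.5 mm) goes through to the underside at the origin. Grip it across the 52 mm width.
- insert: Round brass insert, diameter 28, height 28 mm, 0.13 kg, dark ring on top. Origin: centre of its underside, z along its axis. Starts seated in the block's recess, top flush, so it cannot be gripped until poked up. A groove near its foot is held by two spring plungers in the recess wall: raising it takes a push that grows to some 8 to 20 N, then it snaps loose within 8 mm.
- station: Blue knock-out station, fixed: block 90 x 90 x 25 mm, black slot along its y in the flat top. Origin: centre of underside, z up. A rigid upright steel pin (diameter 10, tip chamfered 1.5 mm, tip 55 mm above the origin, 30 above the top) is clamped in the slot at x = 0, up to 12 mm either way in y; where is not reported. With the block seated, the insert stands 16 mm proud.
- blue_tray: Blue open square tray, fixed, 100 x 100 x 22 mm, walls and floor 4 mm thick. Origin at the centre of its underside, z up. The insert goes here. May swap places with the grey tray.
- grey_tray: Grey open tray, same size, fixed, holding a dark worn insert. Leave alone.
- worn_insert: Dark steel insert, diameter 28 mm, height 28 mm, standing in the grey tray. Leave alone.
- oil_bottle: Yellow oil bottle, diameter 44 mm, height 110 mm, origin at its underside. Leave alone.
- gauge_block: Bright steel block 50 x 75 x 25 mm lying on the table, origin at its underside. Leave alone.
- spare_ring: Brass ring lying flat, outer diameter 44 mm, height 12 mm. Leave alone.
- screwdriver: Screwdriver lying on the table. Leave alone.
Things that resemble listed ones, but are neither listed nor needed, are in the scene too. There is more than one size of the block; the one meant has the size given above.

How it is judged:
On the way, in this order (a step that is already met when the one before it is completed fails the run):
1. the block is pressed flat onto the station over the pin and the insert stands at least 12 mm proud (z of block in the frame of station below 0.0275 m and horizontal distance between block and station below 0.018 m and angle between block's own z axis and vertical below 0.05 rad and z of insert in the frame of block above 0.026 m), for 0.2 s.
2. the fingers hold the insert over the floor of the blue tray, less than 12 mm above it (z of insert in the frame of blue_tray below 0.016 m and horizontal distance between insert and blue_tray below 0.045 m and contact force between the fingers and insert above 1 N), for 0.05 s.
At the end, for the whole second after the job is handed in: The brass insert stands upright (within 0.15 rad) and at rest on the floor of the blue tray, its axis within 45 mm of the tray's centre; the block sits flat (within 2.5 mm and 0.05 rad) on the station over the pin, within 18 mm of its centre (z of insert in the frame of blue_tray between 0.001 and 0.007 m and horizontal distance between insert and blue_tray below 0.045 m and angle between insert's own z axis and vertical below 0.15 rad and linear speed of each of insert, block below 0.02 m/s and z of block in the frame of station below 0.0275 m and horizontal distance between block and station below 0.018 m and angle between block's own z axis and vertical below 0.05 rad); the robot touches nothing.
It fails at once if the block is forced against the station or its pin with more than 60 N (contact force between block and station above 60 N).
It fails at once if the insert is pressed on the pin with more than 60 N (contact force between insert and station above 60 N).
It fails at once if the insert is tipped over (angle between insert's own z axis and vertical above 0.6 rad).
It fails at once if a bystander is moved by more than 20 mm (distance of any of worn_insert, oil_bottle, gauge_block, spare_ring, screwdriver from where it was at the start of the episode above 0.02 m).
It also fails if it takes over 64 s, if anything falls off the work surface, if the arm or the gripper's body presses on something with over 40 N, if the wrist force passes 120 N, or if a joint passes its speed limit or range.

## Robot

A 6-joint arm with a two-finger parallel gripper is mounted at the origin on the work surface. World frame = base frame: x ahead of the robot, y to its left, z up, the work surface at z = 0. Lengths are in m, angles in rad, forces in N, time in s.
With the tool pointing down it reaches from about 0.3 to 0.75 m from the base axis. Payload 8.5 kg.
Tool frame: the origin (TCP) lies on the centre line of the jaws, within the pads' length; the fingertips stand env.tip_reach ahead of it and the grasp point (between the pads) lies 6 mm ahead of it (env.tip_reach is the distance from the TCP to the fingertips, in m); z points along the fingers, y is the line along which they close (so a half turn about z gives the same grasp; the last joint's range is limited). The gripper opens to 88 mm and grips with 3 to 60 N. Pads are 18 mm wide; open, the fingers measure 123 mm over their backs; the gripper's body (75 mm by 187 mm) begins 45 mm behind the grasp point.
Start: joints at [-1.414, 0.381, 1.297, -0, 1.464, -0.215], TCP at [0.2, -0.512, 0.264] pointing down, gripper open.
Joint ranges: [-3.11, 3.11], [-0.89, 2.33], [0.22, 2.48], [-1.42, 4.56], [0.17, 2.85], [-2.88, 2.88]. Speed limits (rad/s): [2.39, 2.39, 3.14, 3.14, 3.14, 3.14].

## Interface

Orientations are given as a unit quaternion [w, x, y, z].
In Python, from workcell import get_obs, optics, order, nets, env gives the robot as it stands. The module is installed in compiled form; this text tells all that it offers.
- The arm moves only by the tool arm_command, never from a script. Its argument "increments" is text: rows parted by semicolons, each of 5 numbers parted by spaces: the shift along the tool's x, y, z in mm, then the turn about the tool's z in degrees, then the finger opening in mm, from 0 to 88.1. In form: x y z spin claw; .... A call has 1 to 12 rows; each row is the pose to reach, as a shift and turn from the pose commanded when the call began, along the tool's axes at that moment; what a row does not reach only later rows make up. A row lasts 1/10 s, in which the tool goes at most 50 mm and 8.59 degrees, less where a joint would pass 70% of its speed; a pose out of reach is approached as far as the arm can. A call with a gripper value outside its range is refused whole. The fingers move at their own pace and stop on an object; the grip force is fixed at half the most. Time passes only in rows, so rows that repeat a pose let the fingers close. It gives the time, the measured TCP pose, the force, the opening and the grip force at its end, in the units of the state.
- get_obs(): the state, without advancing time (a new reading comes with each control period).
- optics.capture(name): name is "scene" or "top"; returns a dict with "image" (384x512x3 uint8, blue, green, red), "camera_matrix" (3x3 intrinsics, pixels), "camera_from_world" (4x4, takes a point from world to camera coordinates). Camera axes: x right, y up, looking along -z (the intrinsics and any distortion apply to the point x, -y, -z); pixel columns grow to the right and rows downward; lengths in m; the calibration is good to about 2 mm. A picture is of the moment at which its call begins. There is no depth.
- order.job_done(): hands the job in; it is judged then, once.
Trained networks look in the newest picture that a camera, given by its name, has taken for a name from the list of things; names that differ only in an ending like _2 or _b are one class to them, and where a whole thing is asked for, a point or a joint stands for the part that bears it (a point fixed in the world has none). Each returns a list of dicts, best first, with "score" (0 to 1); they miss things now and then, are a little off and sometimes report something else, mostly with a low value. They report only what shows in the picture. A call takes as long as a camera call. They do not tell look-alikes from the thing itself.
- nets.find_in(camera, target): "centre" ([x, y, z] in m, in the coordinates of the camera as it stood for that picture, good to about 4 mm: the middle of the surface that is visible of it).
The state is a dict: "t": time; "q": joint angles; "dq": joint speeds; "effort": joint torques, N m; "tcp_pos": TCP position; "tcp_rot": TCP orientation; "ft_force": force on the tool from outside, world axes, zero at the start; "moment": the same for the moment, N m; "grip_width": finger opening in m; "gripper_force": force on a finger pad.
Only numpy, scipy, OpenCV 4.12 (cv2) and the standard library are available. Lean on these libraries where they do the work, as an engineer would, in place of code of your own. Each camera call takes 0.05 s, during which the arm holds its last target. There are 200 camera calls.

## Working session

There is one attempt and no reset: what is moved stays moved. The work goes in short steps, Python scripts to look and compute and a tool call to move; the robot and the scene stay as the last step left them, time stands still between calls to the robot, and variables do not carry over. Pictures are saved under pics/ and viewed, at most 10 in all, crops included, and the job is handed in when it is done.

Besides the shell and the picture viewer there is one more tool, called after "Request:" by a JSON object that holds its "method" and its "body", one argument or row to a line. arm_command: Moves the arm, as the interface text tells. Its arguments: {"type":"object","properties":{"increments":{"type":"string"}},"required":["increments"]}

```bash
mkdir -p pics; cat > h.py <<'E'
import numpy as np, cv2
from workcell import get_obs, optics, order, nets, env
def cap(c,fn=None):
    r=optics.capture(c)
    if fn: cv2.imwrite('pics/'+fn,r['image'])
    return r
def toworld(r,p):
    T=np.linalg.inv(r['camera_from_world']); return (T@np.r_[p,1])[:3]
def proj(r,P):
    p=r['camera_from_world']@np.r_[P,1]; q=r['camera_matrix']@np.array([p[0],-p[1],-p[2]]); return q[:2]/q[2]
def ray(r,u,v,z):
    d=np.linalg.inv(r['camera_matrix'])@np.array([u,v,1.]); d=np.array([d[0],-d[1],-d[2]])
    T=np.linalg.inv(r['camera_from_world']); o=T[:3,3]; w=T[:3,:3]@d
    return o+w*(z-o[2])/w[2]
E
python3 - <<'E'
from h import *
print(env.tip_reach); o=get_obs(); print(o['tcp_pos'],o['tcp_rot'],o['grip_width'],o['t'])
for c in ['top','scene']:
    r=cap(c,c+'0.png'); print(c,r['camera_matrix'][0],np.linalg.inv(r['camera_from_world'])[:3,3])
    for n in ['block','insert','station','blue_tray','grey_tray','oil_bottle','gauge_block','spare_ring']:
        for d in nets.find_in(c,n)[:4]:
            w=toworld(r,d['centre']); print(n,round(d['score'],2),w.round(3),proj(r,w).round())
print(get_obs()['t'])
E
```

```text
0.025
[ 0.19976565 -0.51218173  0.2631622 ] [-6.99183370e-04  9.82768946e-01  1.84836979e-01  9.28635466e-06] 0.08808063170431624 0.0
top [492.36092422   0.         261.13083986] [ 0.35076829 -0.07193811  1.24052815]
block 0.9 [ 0.509 -0.246  0.044] [327. 219.]
block 0.7 [ 0.405 -0.207  0.026] [310. 262.]
block 0.53 [ 0.612 -0.323  0.031] [357. 180.]
insert 0.59 [ 0.515 -0.251  0.043] [329. 217.]
insert 0.36 [ 0.289 -0.445  0.02 ] [408. 312.]
station 0.57 [ 0.581 -0.034  0.023] [242. 190.]
station 0.48 [ 0.512 -0.245  0.04 ] [327. 218.]
blue_tray 0.96 [0.602 0.238 0.002] [136. 181.]
grey_tray 0.81 [0.423 0.226 0.004] [136. 251.]
oil_bottle 0.65 [ 0.766 -0.139  0.074] [286. 114.]
gauge_block 0.85 [0.79  0.065 0.027] [206. 109.]
gauge_block 0.6 [ 0.519 -0.249  0.048] [329. 215.]
gauge_block 0.41 [0.444 0.196 0.03 ] [146. 242.]
spare_ring 0.43 [ 0.688 -0.274  0.01 ] [336. 152.]
scene [372.27390306   0.         254.0175009 ] [ 1.02553193 -0.71510996  0.54126525]
block 0.95 [ 0.538 -0.26   0.033] [201. 239.]
block 0.61 [ 0.412 -0.216  0.025] [177. 214.]
block 0.56 [ 0.62  -0.325  0.025] [209. 274.]
block 0.29 [ 0.788 -0.151  0.06 ] [327. 249.]
insert 0.44 [ 0.52  -0.249  0.042] [199. 230.]
station 0.88 [ 0.586 -0.049  0.027] [273. 208.]
blue_tray 0.81 [0.607 0.245 0.009] [333. 174.]
grey_tray 0.73 [0.43  0.219 0.009] [281. 161.]
oil_bottle 0.83 [ 0.792 -0.155  0.056] [328. 252.]
gauge_block 0.82 [0.801 0.049 0.024] [369. 221.]
gauge_block 0.72 [ 0.783 -0.155  0.057] [324. 250.]
gauge_block 0.46 [0.608 0.244 0.01 ] [333. 174.]
spare_ring 0.6 [ 0.695 -0.277  0.012] [253. 281.]
0.9
```

```bash
ls pics
```

```text
scene0.png
top0.png
```

```bash
python3 - <<'E'
import cv2
a=cv2.imread('pics/top0.png')
cv2.imwrite('pics/top_c.png',cv2.resize(a[80:330,100:433],None,fx=2.4,fy=2.4,interpolation=cv2.INTER_CUBIC))
a=cv2.imread('pics/scene0.png')
cv2.imwrite('pics/scene_c.png',cv2.resize(a[130:330,150:416],None,fx=3,fy=3,interpolation=cv2.INTER_CUBIC))
E
```

```text
(no output)
```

View pics/top_c.png

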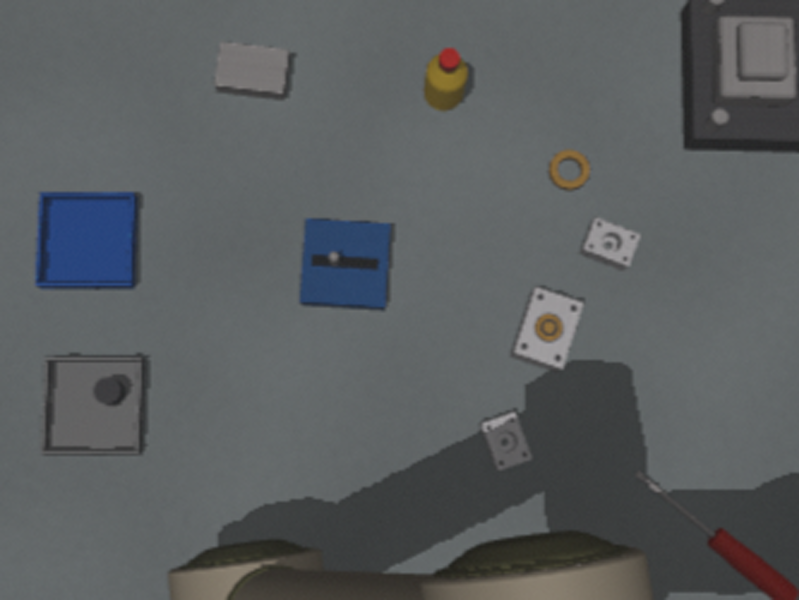

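View pics/scene_c.png

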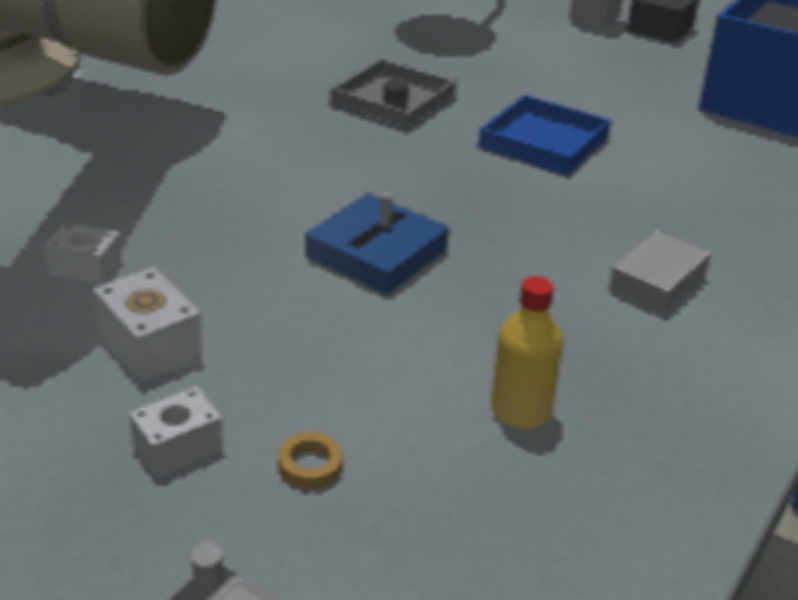

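The top crop shows the full-size block, with its brass insert, at (549,327). The smaller decoys are at (612,243) and (507,441). The station is at (347,263) with the pin tip near (334,257), the blue tray at (88,240) and the grey tray at (97,405). The scene crop agrees. Next I'll measure the outlines.

```bash
cat > m.py <<'E'
from h import *
def rect(r,mask,z):
    n,l,s,c=cv2.connectedComponentsWithStats(mask.astype(np.uint8)); i=1+np.argmax(s[1:,4])
    cs,_=cv2.findContours((l==i).astype(np.uint8),cv2.RETR_EXTERNAL,cv2.CHAIN_APPROX_NONE)
    P=np.array([ray(r,u,v,z)[:2] for u,v in cs[0][:,0]],np.float32)*1000
    return cv2.minAreaRect(P)
def roi(im,u0,v0,u1,v1):
    m=np.zeros(im.shape[:2],bool); m[v0:v1,u0:u1]=1; return m
E
python3 - <<'E'
from m import *
for c in ['top']:
    r=cap(c); im=r['image']; hsv=cv2.cvtColor(im,cv2.COLOR_BGR2HSV); H,S,V=[hsv[...,i].astype(int) for i in range(3)]
    print(V[205:235,328], S[205:235:3,328])
    B=roi(im,308,192,348,240)
    for t in (150,165,180): print('block',rect(r,B&(V>t),.042))
    br=B&(H>8)&(H<28)&(S>90); v,u=np.nonzero(br); print('insert',len(u),u.mean(),v.mean(),ray(r,u.mean(),v.mean(),.042))
    blue=(H>98)&(H<125)&(S>120)
    for t in (0,110,130): print('station',rect(r,roi(im,215,160,275,220)&blue&(V>t),.025))
    print('tray',rect(r,roi(im,105,150,165,205)&blue,.022))
    print(im[183:191,234:246].sum(2)//3)
    print(V[160:215,250],V[190,220:270])
E
```

```text
[154 156 155 154 151 125 134 129  85 119 141 140 138 118  89 136 133 117
 158 160 158 157 157 157 158 156 138  83  76  81] [  3   2 133 122 140 144   6   3   5   6]
block ((516.8455200195312, -248.11297607421875), (47.898948669433594, 68.69058227539062), 72.53543090820312)Traceback (most recent call last):
  File "<stdin>", line 6, in <module>
  File "m.py", line 3, in rect
    n,l,s,c=cv2.connectedComponentsWithStats(mask.astype(np.uint8)); i=1+np.argmax(s[1:,4])
                                                                         ~~~~~~~~~^^^^^^^^^
    return _wrapfunc(a, 'argmax', axis=axis, out=out, **kwds)
    return bound(*args, **kwds)
ValueError: attempt to get argmax of an empty sequence
```

```bash
python3 - <<'E'
from m import *
r=cap('top'); im=r['image']; hsv=cv2.cvtColor(im,cv2.COLOR_BGR2HSV); H,S,V=[hsv[...,i].astype(int) for i in range(3)]
B=roi(im,308,192,348,240)
for t in (115,130,145): print('block',rect(r,B&(V>t),.042))
br=B&(H>8)&(H<28)&(S>90); v,u=np.nonzero(br); print('insert',len(u),u.mean(),v.mean(),ray(r,u.mean(),v.mean(),.042))
blue=(H>98)&(H<125)&(S>120)
for t in (0,110,130): print('station',rect(r,roi(im,215,160,275,220)&blue&(V>t),.025))
print('tray',rect(r,roi(im,105,150,165,205)&blue,.022))
print(im[180:194,230:262].sum(2)//3)
print(V[165:215,255])
r=cap('scene'); g=r['image'][185:220,265:295]; print(g[...,2])
E
```

```text
block ((517.0203247070312, -248.80825805664062), (52.95935821533203, 71.12745666503906), 72.53253936767578)
block ((516.6212158203125, -248.80612182617188), (50.404788970947266, 70.80059814453125), 71.9310073852539)
block ((517.1204223632812, -248.61773681640625), (48.6283073425293, 69.5040283203125), 72.45307922363281)
insert 74 328.06756756756755 215.97297297297297 [ 0.51727569 -0.24791488  0.042     ]
station ((582.822265625, -37.73086929321289), (87.12267303466797, 88.48592376708984), 87.70446014404297)
station ((628.5576171875, 2.6313416957855225), (0.0, 0.0), 0.0)Traceback (most recent call last):
  File "<stdin>", line 7, in <module>
  File "m.py", line 3, in rect
    n,l,s,c=cv2.connectedComponentsWithStats(mask.astype(np.uint8)); i=1+np.argmax(s[1:,4])
                                                                         ~~~~~~~~~^^^^^^^^^
    return _wrapfunc(a, 'argmax', axis=axis, out=out, **kwds)
    return bound(*args, **kwds)
ValueError: attempt to get argmax of an empty sequence
```

```bash
python3 - <<'E'
from m import *
r=cap('top'); im=r['image']; hsv=cv2.cvtColor(im,cv2.COLOR_BGR2HSV); H,S,V=[hsv[...,i].astype(int) for i in range(3)]
blue=(H>98)&(H<125)&(S>120)
print('tray',rect(r,roi(im,105,150,165,205)&blue,.022))
P=roi(im,228,180,262,196)&(S<60)&(V>75); print(S[180:196,230:248]);print(V[180:196,230:248])
dk=roi(im,222,180,265,196)&(V<50); v,u=np.nonzero(dk); print('slot',u.min(),u.max(),v.min(),v.max(),u.mean(),v.mean(), rect(r,dk,.025))
for z in (.03,.055): print('pin base/tip proj ref',z,[proj(r,np.array([.583,y,z])).round(1) for y in (-.05,-.0377,-.026)])
r=cap('scene'); im=r['image']; hsv=cv2.cvtColor(im,cv2.COLOR_BGR2HSV); S,V=hsv[...,1],hsv[...,2]
print(S[190:210,268:290]);print(V[190:210,268:290])
for z in (.025,.055): print([proj(r,np.array([.583,y,z])).round(1) for y in (-.05,-.0377,-.026)])
E
```

```text
tray ((602.1437377929688, 234.95692443847656), (100.39244842529297, 101.31391143798828), 1.3198727369308472)
[[151 148 147 146 147 147 150 148 148 147 146 149 148 149 145 147 151 151]
 [146 151 148 146 151 144 150 146 144 148 148 147 149 148 149 149 144 148]
 [148 148 148 144 146 144 146 146 147 147 144 148 146 149 145 148 149 145]
 [149 146 150 148 148 149 149 148 147 150 150 148 148 145 149 148 145 146]
 [149 143 147 151 148 149 147 136 111 110 131 147 139 148 146 149 149 149]
 [144 139 143 144 149 146 140  78  14   5  36  99 134 147 145 146 149 149]
 [ 96  78  75  88  94 111  77  20   6  10   5  53 114 135 143 148 146 147]
 [ 66  12  18  17  29  23  13   6   9   9   5   9  30  43  45  71  82  72]
 [ 71  12  18  12  18  19  16   4   8   5   3  11  20  25   6  12  12  12]
 [ 64  24  23  18  18  18  12  10   0   8   0  16  17  17  24  12   6  12]
 [ 96  82  84  79  77  72  73  62  25  20  23  36  34  33  28  27  23  17]
 [146 145 151 144 144 134 133 135 127 116 116 114 101 101 104 102  95  84]
 [151 146 147 145 148 150 149 146 152 152 148 149 145 147 153 146 148 149]
 [147 142 147 14
[... 4928 characters left out ...]
]
 [123 123 123 122 122 119 113  98  77  69  68  63  61  77 102 118 120 120
  120 120 120 122]
 [122 122 122 121 117 100  72  52  48  52  55  60  88 111 119 120 121 121
  121 120 119 120]
 [122 121 118 114  98  68  45  39  42  49  55  65  83 105 120 122 121 121
  121 120 120 120]
 [121 118 101  73  53  43  40  45  64  85  91  87 104 119 123 122 121 120
  121 121 121 121]
 [113  98  69  45  39  43  51  76 103 119 120 120 121 122 122 122 121 121
  122 121 122 122]
 [ 72  52  44  39  46  64  88 110 121 124 123 123 123 123 122 122 122 121
  122 122 121 121]]
[array([272.3, 208.2]), array([275. , 206.1]), array([277.6, 204.2])]
[array([272.7, 198.1]), array([275.4, 196.1]), array([278. , 194.3])]
```

```bash
cat >> h.py <<'E'
from scipy.spatial.transform import Rotation as R
def inc(P,yawy=None):
    o=get_obs(); q=o['tcp_rot']; M=R.from_quat([q[1],q[2],q[3],q[0]]).as_matrix()
    d=M.T@(np.array(P)-o['tcp_pos'])*1000
    a=np.degrees(np.arctan2(M[1,1],M[0,1])); s=0
    if yawy is not None: s=-((yawy-a+90)%180-90)
    print('t %.2f'%o['t'],'tcp',o['tcp_pos'].round(4),'tilt',M[2].round(3),'yawY %.1f'%a,'F',o['ft_force'].round(1),'w %.4f g %.1f'%(o['grip_width'],o['gripper_force']))
    print('inc',d.round(1),'spin %.1f'%s)
E
python3 -c "
from h import *
inc([.517,-.248,.15],72.5)"
```

```text
t 1.10 tcp [ 0.1998 -0.5124  0.2637] tilt [-0. -0. -1.] yawY -68.7 F [ 0.1 -1.2  0.4] w 0.0880 g 0.0
inc [ 391.6 -131.1  113.7] spin 38.8
```

Request:
{"method": "arm_command", "body": {
  "increments": "392 -131 114 39 88; 392 -131 114 39 88; 392 -131 114 39 88; 392 -131 114 39 88; 392 -131 114 39 88; 392 -131 114 39 88; 392 -131 114 39 88; 392 -131 114 39 88; 392 -131 114 39 88; 392 -131 114 39 88; 392 -131 114 39 88; 392 -131 114 39 88"
}}

```text
t: 2.3
tcp_pos: [0.5169, -0.2488, 0.1501]
tcp_rot: [0.0, 0.988, -0.154, 0.0]
ft_force: [-0.6, 0.2, 0.3]
grip_width: 0.0879
gripper_force: 0.0
```

```bash
python3 -c "
from h import *
inc([.517,-.248,.036],72.5)"
```

```text
t 2.30 tcp [ 0.5169 -0.2488  0.1501] tilt [ 0.  0. -1.] yawY -107.7 F [-0.6  0.2  0.3] w 0.0879 g 0.0
inc [ -0.2  -0.8 114.1] spin -0.2
```

Request:
{"method": "arm_command", "body": {
  "increments": "0 -1 40 0 88; 0 -1 80 0 88; 0 -1 105 0 88; 0 -1 114 0 88; 0 -1 114 0 88; 0 -1 114 0 50; 0 -1 114 0 45; 0 -1 114 0 40; 0 -1 114 0 40; 0 -1 114 0 40; 0 -1 114 0 40; 0 -1 114 0 40"
}}

```text
t: 3.5
tcp_pos: [0.5179, -0.2473, 0.0362]
tcp_rot: [0.0, 0.988, -0.154, 0.0]
ft_force: [-2.0, -0.5, 5.9]
grip_width: 0.0517
gripper_force: 30.0
```

```bash
python3 -c "
from h import *
inc([.517,-.248,.036],72.5)
r=cap('top','g.png');im=r['image']; cv2.imwrite('pics/gc.png',cv2.resize(im[150:290,230:420],None,fx=4,fy=4,interpolation=cv2.INTER_CUBIC))"
```

```text
t 3.50 tcp [ 0.5179 -0.2473  0.0362] tilt [ 0.001  0.001 -1.   ] yawY -107.7 F [-2.  -0.5  5.9] w 0.0517 g 30.0
inc [-0.6  1.   0.2] spin -0.2
```

Request:
{"method": "arm_command", "body": {
  "increments": "0 0 -15 0 40; 0 0 -40 0 40; 0 0 -80 0 40; 0 0 -100 0 40; 0 0 -100 0 40"
}}

```text
t: 4.05
tcp_pos: [0.5183, -0.2472, 0.1375]
tcp_rot: [0.001, 0.988, -0.154, 0.002]
ft_force: [-0.3, -0.3, -5.7]
grip_width: 0.0518
gripper_force: 30.0
```

```bash
python3 -c "
from h import *
inc([.5835,-.026,.116],87.7)"
```

```text
t 4.05 tcp [ 0.5183 -0.2472  0.1375] tilt [ 0.004  0.001 -1.   ] yawY -107.7 F [-0.3 -0.3 -5.7] w 0.0518 g 30.0
inc [  -5.2 -230.6   21.3] spin -15.4
```

Request:
{"method": "arm_command", "body": {
  "increments": "-1 -25 0 -2 40; -1 -60 0 -5 40; -2 -95 0 -8 40; -3 -130 0 -11 40; -4 -165 0 -14 40; -5 -195 5 -15 40; -5 -218 12 -15 40; -5 -231 20 -15 40; -5 -231 20 -15 40; -5 -231 20 -15 40; -5 -231 20 -15 40"
}}

```text
t: 5.15
tcp_pos: [0.583, -0.0264, 0.1155]
tcp_rot: [0.0, 1.0, -0.024, -0.0]
ft_force: [0.4, -0.1, -6.6]
grip_width: 0.0517
gripper_force: 30.0
```

```bash
python3 - <<'E'
from m import *
inc([.5835,-.026,.116],87.7)
r=cap('top','p1.png'); s=cap('scene','p1s.png')
a=cv2.resize(r['image'][150:220,200:290],None,fx=5,fy=5,interpolation=cv2.INTER_CUBIC)
b=cv2.resize(s['image'][160:240,235:325],None,fx=4.375,fy=4.375,interpolation=cv2.INTER_CUBIC)
b=cv2.resize(b,(345,350)); cv2.imwrite('pics/p1c.png',np.hstack([a,b]))
for c in ('top','scene'):
    for n in ('insert','block'):
        for d in nets.find_in(c,n)[:1]: print(c,n,d['score'],toworld({'top':r,'scene':s}[c],d['centre']).round(4))
E
```

```text
t 5.15 tcp [ 0.583  -0.0264  0.1155] tilt [-0.  0. -1.] yawY -92.8 F [ 0.4 -0.1 -6.6] w 0.0517 g 30.0
inc [ 0.4 -0.4 -0.5] spin -0.5
top block 0.59 [ 0.6102 -0.3213  0.0332]
scene insert 0.42 [ 0.2972 -0.4518  0.0214]
scene block 0.85 [ 0.611  -0.0468  0.1034]
```

View pics/p1c.png

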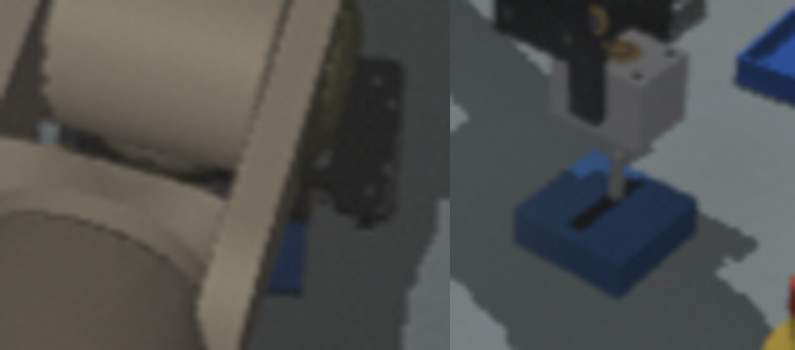

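The left panel shows the arm hiding the station from the top camera. The right panel shows the block held level at (645,90), just above the pin at (617,170). I'll lower it and feel for the pin.

Request:
{"method": "arm_command", "body": {
  "increments": "0 0 8 0 40; 0 0 16 0 40; 0 0 21 0 40; 0 0 23 0 40; 0 0 24 0 40; 0 0 25 0 40; 0 0 26 0 40; 0 0 26 0 40"
}}

```text
t: 6.25
tcp_pos: [0.5833, -0.0254, 0.0898]
tcp_rot: [0.0, 1.0, -0.024, 0.0]
ft_force: [-0.0, -0.4, -4.4]
grip_width: 0.0517
gripper_force: 30.0
```

Request:
{"method": "arm_command", "body": {
  "increments": "0 0 1 0 40; 0 0 2 0 40; 0 0 3 0 40; 0 0 3 0 40"
}}

```text
t: 6.65
tcp_pos: [0.5834, -0.0255, 0.0868]
tcp_rot: [0.0, 1.0, -0.024, 0.0]
ft_force: [1.4, -0.7, -5.8]
grip_width: 0.0515
gripper_force: 30.0
```

Request:
{"method": "arm_command", "body": {
  "increments": "0 0 2 0 40; 0 0 4 0 40; 0 0 6 0 40; 0 0 8 0 40; 0 0 8 0 40"
}}

```text
t: 7.15
tcp_pos: [0.5834, -0.0255, 0.0785]
tcp_rot: [0.0, 1.0, -0.024, 0.0]
ft_force: [4.2, -1.2, -7.0]
grip_width: 0.0517
gripper_force: 30.0
```

Request:
{"method": "arm_command", "body": {
  "increments": "1 0 0 0 40; 1 0 1 0 40; 1 0 2 0 40; 1 0 3 0 40; 1 0 3 0 40"
}}

```text
t: 7.65
tcp_pos: [0.5839, -0.0253, 0.0756]
tcp_rot: [-0.0, 1.0, -0.024, -0.0]
ft_force: [-0.4, 0.3, -5.3]
grip_width: 0.0517
gripper_force: 30.0
```

Request:
{"method": "arm_command", "body": {
  "increments": "0 0 1 0 40; 0 0 2 0 40; 0 0 3 0 40; 0 0 4 0 40; 0 0 4 0 40"
}}

```text
t: 8.15
tcp_pos: [0.5842, -0.0254, 0.0718]
tcp_rot: [0.0, 1.0, -0.024, 0.0]
ft_force: [-1.6, 0.6, -1.7]
grip_width: 0.052
gripper_force: 30.0
```

Request:
{"method": "arm_command", "body": {
  "increments": "0 0 1 0 40; 0 0 2 0 40; 0 0 3 0 40; 0 0 4 0 40; 0 0 4 0 40"
}}

```text
t: 8.65
tcp_pos: [0.5842, -0.0255, 0.0674]
tcp_rot: [-0.0, 1.0, -0.024, -0.0]
ft_force: [-0.4, -0.7, -4.4]
grip_width: 0.0517
gripper_force: 30.0
```

Request:
{"method": "arm_command", "body": {
  "increments": "0 0 1 0 40; 0 0 2 0 40; 0 0 3 0 40; 0 0 4 0 40; 0 0 5 0 40; 0 0 5 0 40"
}}

```text
t: 9.25
tcp_pos: [0.5842, -0.0255, 0.0626]
tcp_rot: [-0.0, 1.0, -0.024, -0.0]
ft_force: [0.8, 0.4, -4.2]
grip_width: 0.0517
gripper_force: 30.0
```

```bash
python3 - <<'E'
from m import *
s=cap('scene')
cv2.imwrite('pics/p2.png',cv2.resize(s['image'][160:240,225:325],None,fx=6,fy=6,interpolation=cv2.INTER_CUBIC))
E
```

```text
(no output)
```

View pics/p2.png

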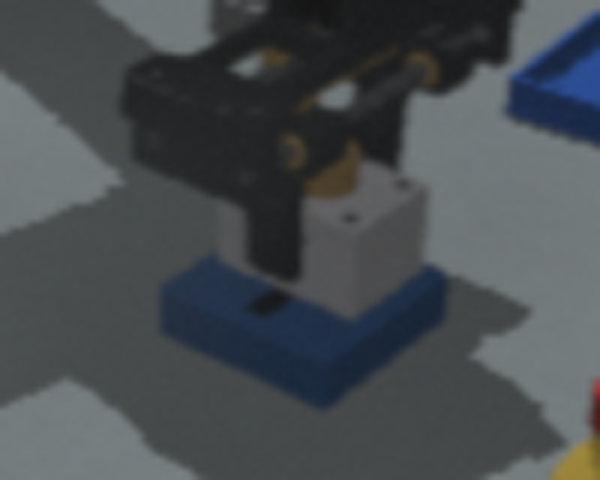

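The brass insert at (335,170) stands proud, and the block, with its lower corner at (355,315), is almost on the station. I'll ease it down to contact.

Request:
{"method": "arm_command", "body": {
  "increments": "0 0 1 0 40; 0 0 1 0 40; 0 0 2 0 40; 0 0 2 0 40; 0 0 2 0 40"
}}

```text
t: 9.8
tcp_pos: [0.5843, -0.0255, 0.0613]
tcp_rot: [0.0, 1.0, -0.023, 0.0]
ft_force: [-2.2, 1.5, 4.2]
grip_width: 0.0515
gripper_force: 30.0
```

Request:
{"method": "arm_command", "body": {
  "increments": "0 0 0.5 0 40; 0 0 0.5 0 40; 0 0 0.5 0 40"
}}

```text
t: 10.1
tcp_pos: [0.5843, -0.0255, 0.0612]
tcp_rot: [0.0, 1.0, -0.023, 0.0]
ft_force: [-4.1, 0.4, 8.2]
grip_width: 0.0518
gripper_force: 30.0
```

Request:
{"method": "arm_command", "body": {
  "increments": "0 0 -0.5 0 60; 0 0 -0.5 0 80; 0 0 -0.5 0 88; 0 0 -0.5 0 88; 0 0 -10 0 88; 0 0 -22 0 88; 0 0 -30 0 88; 0 0 -34 0 88; 0 0 -34 0 88; 0 0 -34 0 88"
}}

```text
t: 11.1
tcp_pos: [0.5841, -0.0254, 0.0942]
tcp_rot: [-0.0, 1.0, -0.024, -0.0]
ft_force: [0.9, -0.7, -0.2]
grip_width: 0.0883
gripper_force: 0.0
```

```bash
python3 - <<'E'
from m import *
inc([.5842,-.0255,.0937])
s=cap('scene')
cv2.imwrite('pics/p3.png',cv2.resize(s['image'][150:230,225:325],None,fx=6,fy=6,interpolation=cv2.INTER_CUBIC))
E
```

```text
t 11.10 tcp [ 0.5841 -0.0254  0.0942] tilt [-0. -0. -1.] yawY -92.7 F [ 0.9 -0.7 -0.2] w 0.0883 g 0.0
inc [0.1 0.1 0.5] spin 0.0
```

View pics/p3.png

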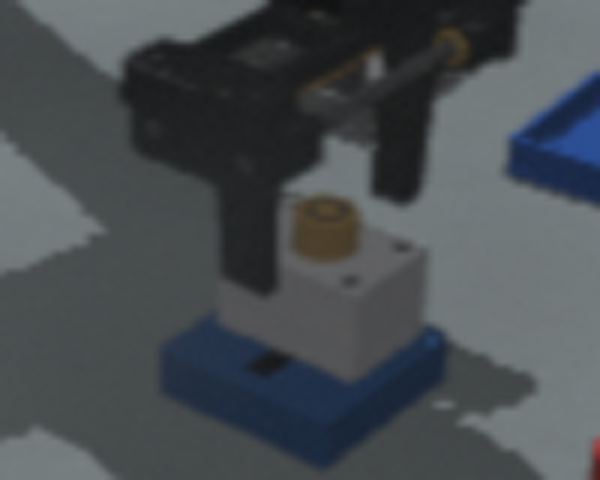

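The block sits flat with the insert proud at (325,228), between the fingers. Closing on the insert.

Request:
{"method": "arm_command", "body": {
  "increments": "0 0 0 0 60; 0 0 0 0 40; 0 0 0 0 30; 0 0 0 0 18; 0 0 0 0 18; 0 0 0 0 18; 0 0 0 0 18; 0 0 0 0 18; 0 0 0 0 18; 0 0 0 0 18"
}}

```text
t: 12.15
tcp_pos: [0.5842, -0.0254, 0.0942]
tcp_rot: [-0.0, 1.0, -0.024, -0.0]
ft_force: [0.1, 0.4, 0.2]
grip_width: 0.027
gripper_force: 30.0
```

Request:
{"method": "arm_command", "body": {
  "increments": "0 0 -2 0 18; 0 0 -4 0 18; 0 0 -7 0 18; 0 0 -10 0 18; 0 0 -14 0 18; 0 0 -18 0 18; 0 0 -22 0 18; 0 0 -26 0 18; 0 0 -30 0 18; 0 0 -40 0 18; 0 0 -40 0 18"
}}

```text
t: 13.25
tcp_pos: [0.5848, -0.0256, 0.1358]
tcp_rot: [0.0, 1.0, -0.024, 0.001]
ft_force: [1.1, 0.1, -0.7]
grip_width: 0.0269
gripper_force: 30.0
```

```bash
python3 - <<'E'
from m import *
inc([.602,.235,.14],90)
s=cap('scene')
cv2.imwrite('pics/p4.png',cv2.resize(s['image'][130:230,225:325],None,fx=6,fy=6,interpolation=cv2.INTER_CUBIC))
E
```

```text
t 13.25 tcp [ 0.5848 -0.0256  0.1358] tilt [ 0.003  0.001 -1.   ] yawY -92.7 F [ 1.1  0.1 -0.7] w 0.0269 g 30.0
inc [   4.9 -261.1   -4.3] spin -2.7
```

View pics/p4.png

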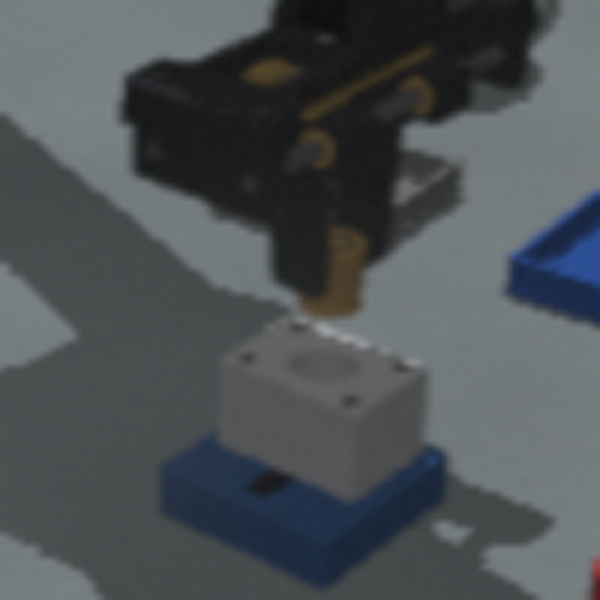

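The insert is in the fingers at (340,280), and the empty block is still seated on the station. Now to the tray.

Request:
{"method": "arm_command", "body": {
  "increments": "0 -20 0 -1 18; 1 -50 0 -2 18; 2 -85 0 -3 18; 3 -120 0 -3 18; 3 -155 0 -3 18; 4 -190 0 -3 18; 4 -220 0 -3 18; 5 -245 0 -3 18; 5 -258 0 -3 18; 5 -261 0 -3 18; 5 -261 0 -3 18; 5 -261 0 -3 18"
}}

```text
t: 14.5
tcp_pos: [0.6016, 0.2339, 0.1342]
tcp_rot: [0.0, 1.0, 0.002, -0.0]
ft_force: [0.2, -0.6, -1.6]
grip_width: 0.0269
gripper_force: 30.0
```

```bash
python3 - <<'E'
from m import *
inc([.602,.235,.0432],90)
E
```

```text
t 14.50 tcp [0.6016 0.2339 0.1342] tilt [-0.  0. -1.] yawY -89.8 F [ 0.2 -0.6 -1.6] w 0.0269 g 30.0
inc [ 0.4 -1.1 91. ] spin 0.2
```

Request:
{"method": "arm_command", "body": {
  "increments": "0 -1 20 0 18; 0 -1 45 0 18; 0 -1 65 0 18; 0 -1 78 0 18; 0 -1 84 0 18; 0 -1 87 0 18; 0 -1 88 0 18; 0 -1 89 0 18; 0 -1 89 0 18; 0 -1 89 0 18"
}}

```text
t: 15.5
tcp_pos: [0.6016, 0.2361, 0.0457]
tcp_rot: [-0.0, 1.0, 0.003, 0.0]
ft_force: [-0.4, 0.5, -1.6]
grip_width: 0.0269
gripper_force: 30.0
```

Request:
{"method": "arm_command", "body": {
  "increments": "0 0 1 0 18; 0 0 1.5 0 18; 0 0 2 0 18; 0 0 2 0 18"
}}

```text
t: 15.9
tcp_pos: [0.6015, 0.236, 0.0433]
tcp_rot: [-0.0, 1.0, 0.003, 0.0]
ft_force: [-0.6, 0.9, -0.2]
grip_width: 0.0269
gripper_force: 30.0
```

Request:
{"method": "arm_command", "body": {
  "increments": "0 0 0.5 0 18; 0 0 0.5 0 18; 0 0 1 0 18; 0 0 1 0 18"
}}

```text
t: 16.3
tcp_pos: [0.6016, 0.236, 0.0433]
tcp_rot: [-0.0, 1.0, 0.003, 0.0]
ft_force: [-2.9, -0.9, 8.1]
grip_width: 0.0269
gripper_force: 30.0
```

Request:
{"method": "arm_command", "body": {
  "increments": "0 0 -1 0 27; 0 0 -1 0 32; 0 0 -1 0 40; 0 0 -1 0 40; 0 0 -1 0 40; 0 0 -10 0 40; 0 0 -25 0 40; 0 0 -50 0 40; 0 0 -90 0 40; 0 0 -120 0 40; 0 0 -120 0 40; 0 0 -120 0 40"
}}

```text
t: 17.5
tcp_pos: [0.6014, 0.236, 0.1629]
tcp_rot: [-0.0, 1.0, 0.003, 0.001]
ft_force: [0.4, 0.2, -0.6]
grip_width: 0.0401
gripper_force: 0.0
```

```bash
python3 - <<'E'
from m import *
inc([.602,.235,.16],90)
s=cap('scene')
cv2.imwrite('pics/p5.png',cv2.resize(s['image'][120:230,225:375],None,fx=5,fy=5,interpolation=cv2.INTER_CUBIC))
for n in ('insert','block'):
    for d in nets.find_in('scene',n)[:3]: print(n,d['score'],toworld(s,d['centre']).round(4))
E
```

```text
t 17.50 tcp [0.6014 0.236  0.1629] tilt [ 0.001 -0.    -1.   ] yawY -89.7 F [ 0.4  0.2 -0.6] w 0.0401 g 0.0
inc [0.6 1.  2.9] spin 0.3
insert 0.54 [0.607  0.2272 0.0247]
block 0.87 [ 0.5928 -0.0461  0.0561]
block 0.69 [ 0.6202 -0.3229  0.0267]
```

View pics/p5.png

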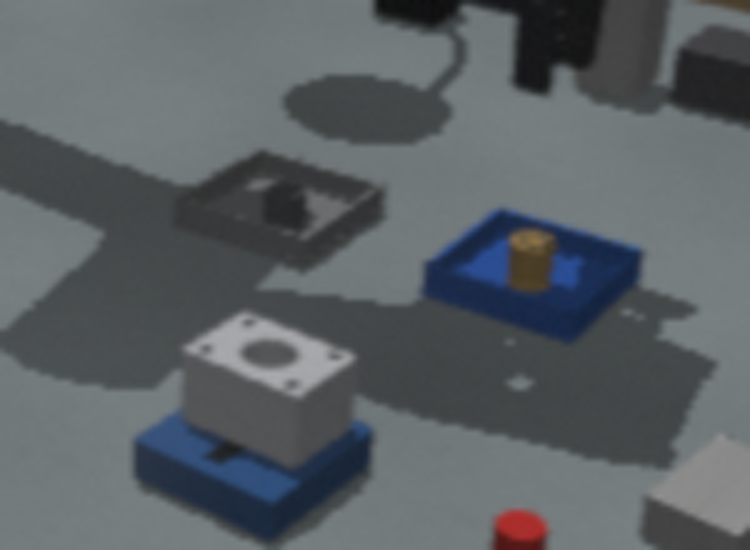

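The insert stands upright in the blue tray at (530,260), and the block is seated on the station at (270,400). The gripper is clear.

```bash
python3 -c "
from h import *
print(order.job_done())"
```

```text
the job is handed in; nothing more can be done
None
```

I handed the job in at about 17.5 s: the last picture shows the block seated flat on the station over the pin, and the brass insert upright in the blue tray with the gripper clear. The call returned no verdict.

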